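# Wood-moisture reading on a drying beaker

### The arm

A 7-joint arm with a two-finger parallel gripper is mounted at the origin on the work surface. World frame = base frame: x ahead of the robot, y to its left, z up, the work surface at z = 0. Lengths are in m, angles in rad, forces in N, time in s.
With the tool pointing down it reaches from about 0.4 to 0.85 m from the base axis. Payload 10.4 kg.
Tool frame: the origin (TCP) lies midway between the tips of the shut fingers; the grasp point (between the pads) lies 19 mm behind it; z points along the fingers, y is the line along which they close (so a half turn about z gives the same grasp; the last joint's range is limited). The gripper opens to 87 mm and grips with 3 to 60 N. Pads are 19 mm wide; open, the fingers measure 117 mm over their backs; the gripper's body (75 mm by 190 mm) begins 51 mm behind the grasp point.
Start: joints at [1.277, 0.332, -0.065, 1.46, 0.022, 1.35, -0.088], TCP at [0.167, -0.602, 0.223] pointing down, gripper open.
Joint ranges: [-2.6, 2.6], [-0.5, 2.12], [-1.47, 1.34], [0.16, 2.42], [-1.27, 4.41], [0.06, 2.06], [-2.6, 2.6]. Speed limits (rad/s): [2.22, 2.22, 2.79, 2.79, 3.14, 3.14, 3.14].

### API

Orientations are given as a unit quaternion [x, y, z, w].
In Python, from bench import r gives the robot as it stands.
- The arm moves only by the tool arm_command, never from a script. Its argument "moves" is one flat list of numbers, 4 for each row, row after row: the shift along the tool's x, y, z in cm, then the turn about the tool's z in degrees. A call has 1 to 12 rows; each row shifts and turns the commanded pose from where the row before left it, along the tool's axes as they then stand; what a row does not reach is not made up. A row lasts 1/12 s, in which the tool goes at most 41.7 mm and 7.16 degrees, less where a joint would pass 70% of its speed; a pose out of reach is approached as far as the arm can. A call with a gripper value outside its range is refused whole. "fingers" is the opening in per cent of the stroke, from 0 (shut) to 100 (fully open), set as the call begins (left out, the last holds). The fingers move at their own pace and stop on an object; "squeeze" is the grip in N (left out, the last holds). Time passes only in rows, so rows that do not move let the fingers close. It gives the time, the measured TCP pose, the force, the opening and the grip force at its end, in the units of the state.
- r.read_state(): the state, without advancing time (a new reading comes with each control period).
- r.camera(name): name is "scene" or "top" or "wrist"; returns the picture (384x512x3 uint8, red, green, blue); there is no depth.
- r.camera_info(name): a dict with "fx", "fy", "cx", "cy" (pixels), "origin" and "attitude" of the camera in the world. Camera axes: x right, y up, looking along -z (the intrinsics and any distortion apply to the point x, -y, -z); pixel columns grow to the right and rows downward; lengths in m; the calibration is good to about 2 mm. A picture is of the moment at which its call begins: read the wrist's pose just before it. camera_info takes no time and is no camera call; for the wrist camera it gives the pose at the moment of the call.
- r.close_job(): hands the job in; it is judged then, once.
The state is a dict: "time": time; "joint_positions": joint angles; "joint_vel": joint speeds; "joint_torque": joint torques, N m; "ee_pos": TCP position; "eef_rot": TCP orientation; "ft_force": force on the tool from outside, world axes, zero at the start; "torque": the same for the moment, N m; "width": finger opening in m; "grip_force": force on a finger pad.
Only numpy, scipy, OpenCV 4.12 (cv2) and the standard library are available. Lean on these libraries where they do the work, as an engineer would, in place of code of your own. Each camera call takes 0.05 s, during which the arm holds its last target. There are 200 camera calls.

### The job

Stand the pale turned beaker, which lies in the V-cradle, upside down over the free peg of the drying board, with its rim fully down on the slats, and let go of it gently, without dropping it. Then take the orange moisture meter out of its block and hold its steel ball on the middle of the blue ringed mark on the beaker's upturned foot, with the meter upright and square to the foot, pressed lightly so that the sprung ball is about half in (3 mm, about 3 N). Finish while still holding the meter there like that, and leave the dark beaker and everything else on the bench where it is.

Things in the scene. Friction and masses are not known exactly. Their poses are not given: they have to be found in the camera images.
- pale_beaker: loose pale wooden beaker, straight cylinder, 56 outside diameter, 95 long, wall 6, foot 12 thick (bore 44 diameter, 83 deep), about 100 g. Origin: centre of the foot's outer face; +z from foot to mouth. It starts lying level in the cradle, mouth to the robot's left (its z = the cradle's x, within 25 degrees of +y), its axis 56 above the bench, free on both sides and above
- foot_mark (a point): middle of the blue crayon mark (ring 16 diameter with a dot) on the outer face of the pale beaker's foot, 12 from the foot's centre along the beaker's +x. Axes as pale_beaker
- rim (a point): centre of the pale beaker's mouth, in the plane of the rim, 95 from the origin along +z
- cradle: fixed wooden V-cradle 70 long (x, the groove) and 44 wide on a plywood board 100 x 80 x 10. Origin at the centre of its underside, +z up. The beaker overhangs the V at both ends. The V's edges stand 37 above the bench, 19 below the beaker's axis and 22 to either side, so fingers can close on the beaker's 56 width beside the V
- drying_board: fixed slatted drying board 92 (x) x 300 (y), slat tops 26 above the bench; two upright pegs 24 in diameter and 60 tall, rounded at the top, on its middle slat at local y = -80 (free) and y = +80 (taken by the dark beaker). Origin at the centre of its underside, +z up
- free_peg (a point): foot of the free peg: on its axis, level with the slat tops (26 above the bench). A beaker fully home has its rim at this height, and its foot 121 above the bench
- dark_beaker: loose dark walnut beaker, 58 diameter, 78 tall, upside down on the other peg of the drying board, its foot 104 above the bench. Origin at the centre of the foot's outer face; its +z points down to the mouth. Leave it alone
- meter: loose moisture meter, about 200 g: orange housing 46 (x) x 34 (y) x 120 (z), display on the -y face, sprung steel ball below. Origin: centre of the housing's underside, +z up to the blunt top. Starts upright in the block, underside 60 above the bench, lowest 25 of the housing in the pocket. Lift it straight up by 80 or more to free the ball. Grip it from above across its y, some 25 below the top
- ball_tip (a point): lowest point of the meter's steel ball (22 diameter), on the meter's axis 51 below the housing's underside when not pressed. Axes as meter
- ball_head (a joint): how far the sprung ball is pushed up into the meter, m: 0 free, 0.006 fully in; the spring gives about 1 N at first touch and 0.8 N more for each mm (3.4 N at 3 mm)
- tool_block: fixed oak tool block 150 (x) x 84 (y) x 85 high, with the meter upright in a pocket in its middle (2 play all round); pencils at local x = +58 (up to 173 above the bench) and an awl at x = -58 (up to 151) stand fixed in it. Origin at the centre of its underside, +z up
- sanding_block: loose cork sanding block 112 x 67 x 32. Origin at the centre of its underside. Leave it alone
- bottle: loose glass bottle with black cap, 60 diameter, 190 tall. Origin at the centre of its underside. Leave it alone
- wax_tin: loose wax tin with a green band, 76 diameter, 45 tall. Origin at the centre of its underside. Leave it alone
- chair_leg: loose turned chair leg lying along its y, 280 long, 36 thick. Origin midway along, at its underside. Leave it alone
- brush: loose flat brush with yellow handle lying along its x, 200 long. Origin midway along, at its underside. Leave it alone
- pincers: loose pincers with red handles lying along x, 200 long, 60 wide, 14 high. Origin near the middle, at the underside. Leave them alone
Things that resemble listed ones, but are neither listed nor needed, are in the scene too. Of the things that look like the pale_beaker, the largest one is meant. What is shaped like the meter but purple is not meant.

How it is judged:
By the outcome, as a careful person would: the job done as asked, in the order asked, and still so for the second after the job is handed in, while the arm keeps its last pose, push and grip.
It also fails if it takes over 72 s, if anything falls off the work surface, if the arm or the gripper's body presses on something with over 40 N, if the wrist force passes 120 N, or if a joint passes its speed limit or range.

## Working session

There is one attempt and no reset: what is moved stays moved. The work goes in short steps, Python scripts to look and compute and a tool call to move; the robot and the scene stay as the last step left them, time stands still between calls to the robot, and variables do not carry over. Pictures are saved under pics/ and viewed, at most 10 in all, crops included, and the job is handed in when it is done.

Besides the shell and the picture viewer there is one more tool, called after "Request:" as name(argument=value, ...) on one line, values as JSON. arm_command: Moves the arm, as the interface text tells. Its arguments: {"type":"object","properties":{"moves":{"type":"array"},"fingers":{"type":"number"},"squeeze":{"type":"number"}},"required":["moves"]}

```bash
mkdir -p pics
python3 - <<'E'
from bench import r
import cv2,numpy as np
s=r.read_state();print({k:np.round(v,3).tolist() for k,v in s.items()})
for n in("scene","top","wrist"):
    c=r.camera_info(n);print(n,c)
    cv2.imwrite(f"pics/{n}0.png",r.camera(n)[:,:,::-1])
E
```

```text
{'time': 0.0, 'joint_positions': [1.277, 0.333, -0.065, 1.461, 0.022, 1.35, -0.089], 'joint_vel': [0.0, -0.001, 0.0, 0.0, -0.001, 0.001, -0.0], 'joint_torque': [-0.001, -62.328, 0.025, -38.99, -0.061, 0.04, 0.0], 'ee_pos': [0.167, -0.602, 0.222], 'eef_rot': [0.991, 0.135, -0.0, -0.001], 'ft_force': [-0.505, 0.924, -0.059], 'torque': [-0.044, -0.041, 0.073], 'grip_force': 0.0, 'width': 0.087}
scene {'fx': 421.64354531581824, 'fy': 421.64354531581824, 'cx': 255.46478152905846, 'cy': 186.54124314998174, 'origin': array([ 1.12114874, -0.7973377 ,  1.21355901]), 'attitude': array([0.33379128, 0.10397224, 0.27884108, 0.89443882])}
top {'fx': 472.94706919787467, 'fy': 472.94706919787467, 'cx': 264.0131983416867, 'cy': 186.96144721311111, 'origin': array([0.3298021 , 0.00330234, 1.36769736]), 'attitude': array([-0.0636521 ,  0.06780674,  0.70786498, -0.70019842])}
wrist {'fx': 280.2976060639938, 'fy': 280.2976060639938, 'cx': 263.0604678852805, 'cy': 192.9946911354689, 'origin': array([ 0.237893  , -0.58283526,  0.38414905]), 'attitude': array([-0.10689633,  0.08177258, -0.5999277 ,  0.78865276])}
```

View pics/top0.png

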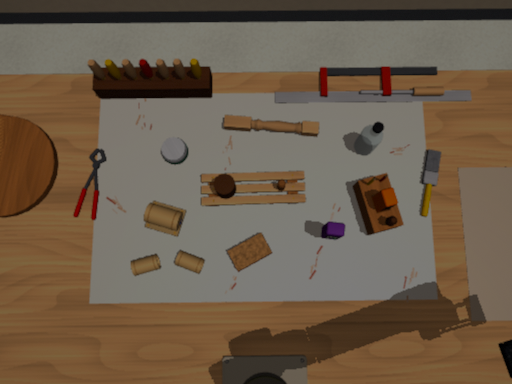

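View pics/scene0.png

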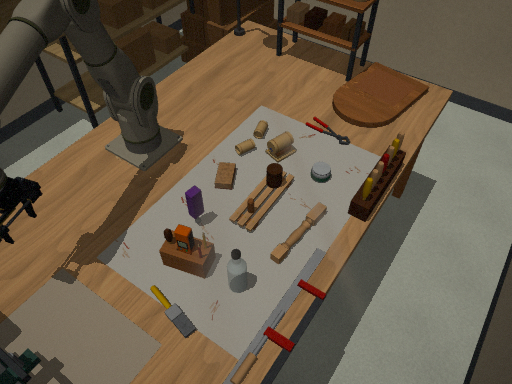

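Candidates for the pale beaker in the top view are the one in the cradle at (163,217), a small one at (146,265) and another small one at (190,261). I choose the cradle one because it is the largest and sits in the cradle. The meter is orange at (387,198) and the purple thing at (333,230) is its decoy. The drying board is at (253,188), with the dark beaker on its left peg at (224,186) and the free peg at (282,185).

```bash
cat > h.py <<'E'
from bench import r
import cv2,numpy as np
from scipy.spatial.transform import Rotation as R
def ray(c,u,v):
    d=R.from_quat(c["attitude"]).apply([(u-c["cx"])/c["fx"],-(v-c["cy"])/c["fy"],-1]);return c["origin"],d
def at(c,u,v,z):
    o,d=ray(c,u,v);return o+d*(z-o[2])/d[2]
def proj(c,p):
    q=R.from_quat(c["attitude"]).inv().apply(np.array(p)-c["origin"]);return c["cx"]-c["fx"]*q[0]/q[2],c["cy"]+c["fy"]*q[1]/q[2]
def tool():
    s=r.read_state();M=R.from_quat(s["eef_rot"]).as_matrix();return s,M
def delta(p):  # world target TCP -> tool shift cm
    s,M=tool();return (M.T@(np.array(p)-s["ee_pos"])*100).round(2)
def yaw(): 
    M=tool()[1];return np.degrees(np.arctan2(M[1,0],M[0,0]))
E
python3 - <<'E'
from h import *
c=r.camera_info("top")
for n,u,v,z in [("beaker",163,217,.08),("freepeg top",282,185,.086),("dark",224,186,.104),("metertop",388,198,.18),("pegfoot",280,188,.026),("s1",201,188,.026),("s2",305,187,.026),("purple",333,230,.15),("bottle",377,127,.19),("block",378,203,.085)]:
    print(n,at(c,u,v,z).round(3))
im=cv2.imread("pics/top0.png");cv2.imwrite("pics/crop1.png",cv2.resize(im[150:290,110:310],None,fx=4,fy=4,interpolation=cv2.INTER_CUBIC))
hsv=cv2.cvtColor(im,cv2.COLOR_BGR2HSV)
for p in [(163,217),(163,210),(150,225),(388,198),(190,261)]: print(p,hsv[p[1],p[0]])
E
```

```text
beaker [0.492 0.272 0.08 ]
freepeg top [ 0.576 -0.055  0.086]
dark [0.572 0.103 0.104]
metertop [ 0.522 -0.321  0.18 ]
pegfoot [ 0.579 -0.052  0.026]
s1 [0.581 0.176 0.026]
s2 [ 0.581 -0.124  0.026]
purple [ 0.444 -0.182  0.15 ]
bottle [ 0.707 -0.3    0.19 ]
block [ 0.523 -0.318  0.085]
(163, 217) [ 18 133 127]
(163, 210) [ 17 140 106]
(150, 225) [ 17 134 105]
(388, 198) [ 13 255 128]
(190, 261) [ 17 138 126]
```

View pics/crop1.png

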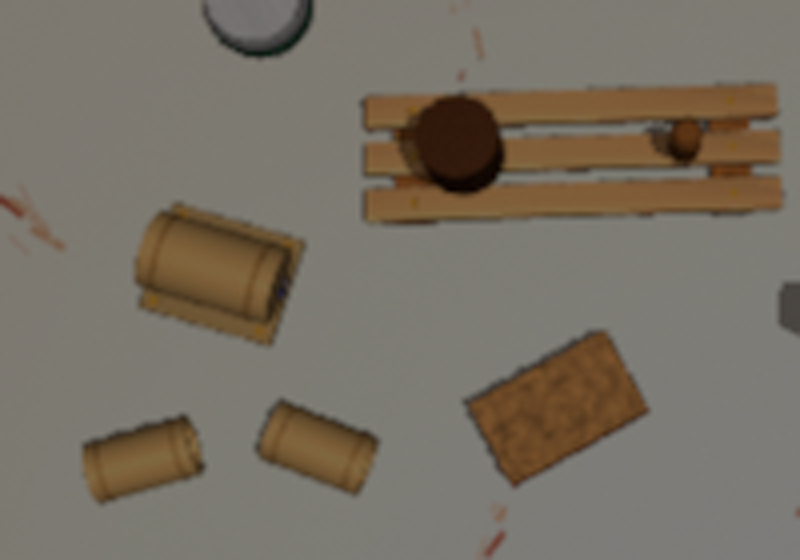

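The crop shows the big pale beaker in its cradle, with the foot at the right (crop (275,290), a bit of blue visible) and the mouth at the left. The two small ones at (145,460) and (318,445) lie directly on the bench, so the choice holds.

Request:
arm_command(moves=[3.3,-1.7,-1.2,0,3.3,-1.7,-1.2,0,3.3,-1.7,-1.2,0,3.3,-1.7,-1.2,0,3.3,-1.7,-1.2,0,3.3,-1.7,-1.2,0,3.3,-1.7,-1.2,0,3.3,-1.7,-1.2,0,3.3,-1.7,-1.2,0,3.3,-1.7,-1.2,0,3.3,-1.7,-1.2,0,3.3,-1.7,-1.2,0], fingers=100, squeeze=3)

```text
time: 1.15
ee_pos: [0.4951, -0.2983, 0.3671]
eef_rot: [0.991, 0.135, -0.0, 0.0]
ft_force: [0.5, -0.7, 0.1]
width: 0.0866
grip_force: 0.0
```

Request:
arm_command(moves=[0.5,-3.8,0,0,0.5,-3.8,0,0,0.5,-3.8,0,0,0.5,-3.8,0,0,0.5,-3.8,0,0,0.5,-3.8,0,0,0.5,-3.8,0,0,0.5,-3.8,0,0,0.5,-3.8,0,0,0.5,-3.8,0,0,0.5,-3.8,0,0,0.5,-3.8,0,0])

```text
time: 2.15
ee_pos: [0.4292, 0.1574, 0.3666]
eef_rot: [0.991, 0.135, 0.0, 0.0]
ft_force: [0.6, -0.1, -0.5]
width: 0.087
grip_force: 0.0
```

Request:
arm_command(moves=[0,0,0.5,-7.1,0,0,0.5,-7.1,0,0,0.5,-7.1,0,0,0.5,-7.1,0,0,0.5,-7.1,0,0,0.5,-7.1,0,0,0.5,-7.1,0,0,0.5,-7.1])

```text
time: 2.82
ee_pos: [0.4299, 0.1557, 0.3261]
eef_rot: [0.806, 0.592, -0.0, 0.0]
ft_force: [-0.9, -0.3, 1.0]
width: 0.0868
grip_force: 0.0
```

Run:
```python
from h import *
s,M=tool();print(s["time"],s["ee_pos"],yaw(),np.round(s["joint_positions"],2),M[:,2].round(3))
im=r.camera("wrist")[:,:,::-1];cv2.imwrite("pics/w1.png",im);c=r.camera_info("wrist");print(proj(c,[.492,.272,.08]))
```

```text
2.8167 [0.42988004 0.15565784 0.3261053 ] 72.66800109494721 [ 0.35 -0.05 -0.75  1.67 -0.04  1.51 -0.7 ] [-0. -0. -1.]
(np.float64(282.1644363650576), np.float64(71.37050068903977))
```

View pics/w1.png

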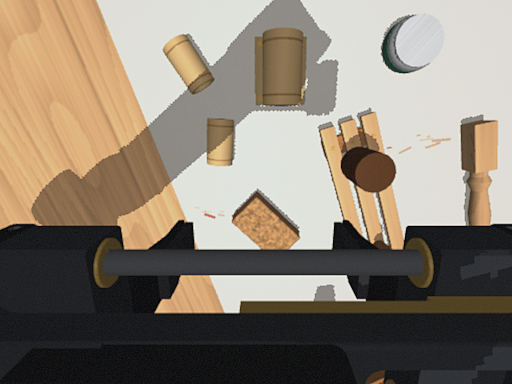

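The wrist view shows the big beaker in the cradle, upright in the picture, from about (283,28) at the mouth to (281,105) at the foot, with the small ones to its left. I measure its edges.

Run:
```python
from h import *
c=r.camera_info("wrist");im=cv2.imread("pics/w1.png");g=cv2.cvtColor(im,cv2.COLOR_BGR2GRAY).astype(int)
for v in (45,65,85): print(v,[int(x) for x in g[v,252:312]])
print([int(x) for x in g[20:112,283]])
```

```text
45 [142, 143, 129, 101, 100, 102, 109, 112, 114, 112, 95, 79, 87, 91, 96, 97, 101, 103, 105, 107, 109, 110, 111, 113, 112, 114, 116, 118, 118, 120, 120, 121, 120, 123, 123, 119, 118, 117, 116, 113, 113, 112, 111, 110, 106, 104, 104, 101, 98, 91, 89, 98, 101, 100, 123, 146, 142, 140, 142, 140]
65 [140, 144, 130, 101, 102, 102, 105, 103, 104, 109, 92, 77, 87, 94, 95, 100, 104, 104, 107, 107, 110, 111, 111, 112, 113, 116, 118, 118, 120, 120, 121, 123, 122, 121, 119, 119, 116, 115, 115, 115, 112, 112, 110, 108, 106, 104, 101, 97, 93, 84, 91, 104, 100, 102, 124, 145, 141, 141, 142, 141]
85 [142, 144, 131, 105, 101, 102, 103, 106, 109, 108, 97, 80, 89, 95, 95, 99, 102, 106, 107, 111, 110, 111, 112, 115, 115, 118, 120, 120, 121, 120, 120, 118, 118, 121, 118, 117, 115, 113, 114, 114, 111, 108, 110, 107, 104, 102, 98, 92, 86, 89, 97, 117, 153, 206, 230, 173, 134, 141, 139, 141]
[139, 141, 139, 139, 139, 141, 142, 134, 118, 120, 118, 118, 121, 119, 119, 122, 110, 95, 97, 113, 124, 119, 119, 119, 119, 121, 121, 122, 121, 120, 121, 120, 120, 122, 120, 122, 123, 120, 120, 121, 120, 124, 122, 121, 120, 123, 120, 119, 118, 121, 122, 122, 119, 120, 123, 119, 121, 122, 120, 121, 122, 120, 120, 120, 121, 118, 120, 119, 120, 120, 123, 120, 118, 102, 87, 107, 123, 120, 117, 119, 119, 121, 119, 118, 92, 58, 113, 146, 140, 132, 204, 238]
```

Run:
```python
from h import *
c=r.camera_info("wrist")
for l,rr,v in ((263,302,45),(263,300.5,85)):
    a=at(c,l,v,.060);b=at(c,rr,v,.060);print(a.round(4),b.round(4),np.linalg.norm(a-b).round(4))
m=at(c,283,27.7,.084);f=at(c,282,104.3,.084);d=f-m;print("mouth",m,"foot",f,np.linalg.norm(d),np.degrees(np.arctan2(*-d[1::-1])))
# grasp at z=15 from foot
u=-d/np.linalg.norm(d)
t=f+u*.012;t[2]=.056-.019;print(t,delta([*t[:2],.2]),delta(t))
```

```text
[0.4778 0.3144 0.06  ] [0.5294 0.2988 0.06  ] 0.0538
[0.4629 0.2649 0.06  ] [0.5142 0.2493 0.06  ] 0.0536
mouth [0.50673774 0.32119208 0.084     ] foot [0.47999991 0.23129933 0.084     ] 0.09378495402543183 73.43533604928243
[0.48342108 0.24280132 0.037     ] [ 9.92  2.65 12.51] [ 9.94  2.67 28.81]
```

Request:
arm_command(moves=[2.5,0.7,2.5,-0.7,2.5,0.7,2.5,0,2.5,0.7,2.5,0,2.4,0.6,2.5,0,0,0,3,0,0,0,3,0,0,0,2,0])

```text
time: 3.45
ee_pos: [0.484, 0.2422, 0.1435]
eef_rot: [0.805, 0.594, -0.001, -0.001]
ft_force: [0.4, -0.6, 0.9]
width: 0.0869
grip_force: 0.0
```

Run:
```python
from h import *
s,M=tool();print(s["ee_pos"],yaw(),delta([.4836,.2428,.0375]))
```

```text
[0.48397825 0.24215963 0.14353214] 72.86743505050326 [ 0.07 -0.03 10.6 ]
```

Request:
arm_command(moves=[0,0,3,0,0,0,3,0,0,0,3,0,0,0,1.6,0,0,0,0,0])

```text
time: 3.87
ee_pos: [0.4829, 0.2409, 0.037]
eef_rot: [0.805, 0.594, -0.003, -0.001]
ft_force: [-0.7, -0.8, -0.2]
width: 0.087
grip_force: 0.0
```

Request:
arm_command(moves=[0,0,0,0,0,0,0,0,0,0,0,0,0,0,0,0,0,0,0,0,0,0,0,0,0,0,0,0,0,0,0,0], fingers=50, squeeze=3)

```text
time: 4.53
ee_pos: [0.4852, 0.2424, 0.041]
eef_rot: [0.804, 0.595, 0.0, 0.0]
ft_force: [-1.6, -0.6, 3.9]
width: 0.0561
grip_force: 3.0
```

Request:
arm_command(moves=[0,0,-0.7,0,0,0,-1.2,0,0,0,-1.5,0,0,0,-1.5,0,0,0,-1.5,0,0,0,-1.5,0,0,0,-1.5,0,0,0,-1.5,0,0,0,-1.5,0,0,0,-1.2,0,0,0,-0.7,0])

```text
time: 5.45
ee_pos: [0.4855, 0.2427, 0.1857]
eef_rot: [0.804, 0.595, 0.001, 0.0]
ft_force: [0.0, 1.1, -0.5]
width: 0.0561
grip_force: 3.0
```

Run:
```python
from h import *
im=r.camera("scene")[:,:,::-1];c=r.camera_info("scene");s,M=tool();u,v=map(int,proj(c,s["ee_pos"]));print(u,v,s["width"],s["grip_force"],s["torque"])
w=r.camera("wrist")[:,:,::-1]
a=cv2.resize(im[max(v-60,0):v+60,u-75:u+75],(500,400),interpolation=cv2.INTER_CUBIC);b=cv2.resize(w,(300,225));b=cv2.copyMakeBorder(b,0,175,0,0,cv2.BORDER_CONSTANT)
cv2.imwrite("pics/l1.png",np.hstack([a,b]))
```

```text
273 120 0.05603417856986027 3.0000229210824614 [-0.02514566 -0.08310193 -0.00355608]
```

View pics/l1.png

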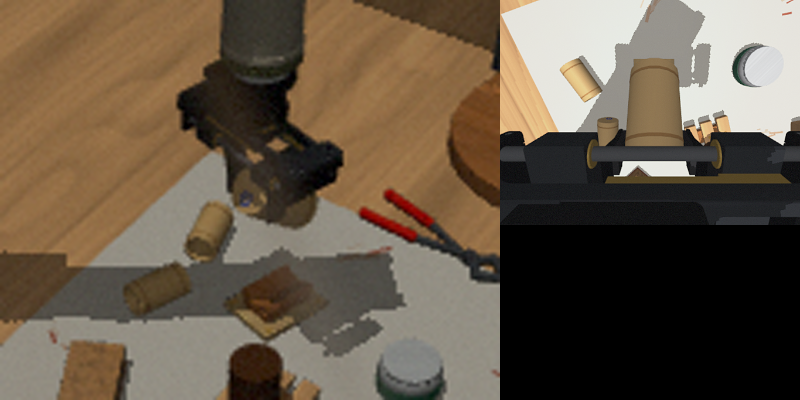

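The cradle is empty, and the beaker hangs between the fingers almost level, foot with the blue mark toward the camera (left crop (245,198)). Pad friction holds it from swinging, so I shake it vertically so that gravity ratchets the mouth down.

Request:
arm_command(moves=[0,0,-4,0,0,0,4,0,0,0,-4,0,0,0,4,0,0,0,-4,0,0,0,4,0,0,0,-4,0,0,0,0,0])

```text
time: 6.22
ee_pos: [0.4834, 0.2419, 0.2236]
eef_rot: [0.803, 0.595, -0.002, -0.0]
ft_force: [1.3, 0.4, 1.6]
width: 0.0559
grip_force: 3.0
```

```bash
cat >> h.py <<'E'
def mouth():
    w=r.camera("wrist")[:,:,::-1];h=cv2.cvtColor(w,cv2.COLOR_BGR2HSV).astype(int);m=(abs(h[...,0]-17)<5)&(h[...,1]>80)&(h[...,2]>60)
    print("mouth top row",[int(np.argmax(m[:,u])) for u in (255,263,270,280)],[np.flatnonzero(m[v,200:340])[[0,-1]].tolist() if m[v,200:340].any() else 0 for v in (110,150,190,220)])
    return w
E
python3 - <<'E'
from h import *
im=cv2.imread("pics/l1.png");b=cv2.resize(im[:225,500:],(512,384))
w=mouth();cv2.imwrite("pics/w3.png",w)
s=r.read_state();print(s["ee_pos"],s["width"],s["torque"],s["ft_force"])
a=r.camera("scene")[:,:,::-1];c=r.camera_info("scene");u,v=map(int,proj(c,s["ee_pos"]))
a=cv2.resize(a[max(v-60,0):v+60,u-75:u+75],(480,384),interpolation=cv2.INTER_CUBIC)
cv2.imwrite("pics/l2.png",np.hstack([a,cv2.resize(w,(310,384))]))
E
```

```text
mouth top row [41, 100, 100, 100] [[35, 95], [36, 93], [32, 94], [0, 139]]
[0.48482781 0.24254112 0.22401128] 0.05586319208603099 [ 0.00836028 -0.12702481  0.04445565] [ 0.40830774  0.48571064 -0.63875901]
```

View pics/l2.png

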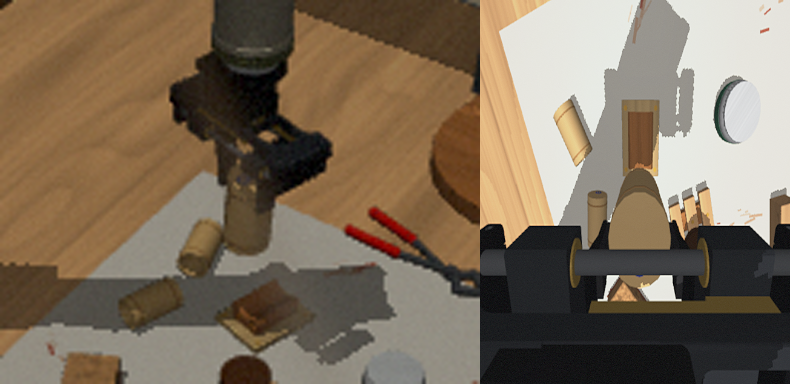

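The mouth has swung down. The wrist view shows the foot's face from above, with the blue mark at about (640,280) of the montage. I compare it with an exactly vertical beaker.

```bash
cat >> h.py <<'E'
def vert(zg=.012,tilt=(0,)):
    c=r.camera_info("wrist");s,M=tool();g=s["ee_pos"]-M[:,2]*.019;x=M[:,0]
    for t in tilt:
        t=np.radians(t);a=np.cos(t)*M[:,2]+np.sin(t)*x;b=np.cos(t)*x-np.sin(t)*M[:,2]
        P=[g-a*zg+b*.028,g-a*zg-b*.028,g+a*(.095-zg)+b*.028]
        print(np.degrees(t).round(),"foot near/far, mouth rows",[round(float(proj(c,p)[1]),1) for p in P],"u",round(float(proj(c,P[0])[0]),1))
E
python3 - <<'E'
from h import *
vert(.012,(0,5,10,15,20,30))
w=cv2.imread("pics/w3.png");g=cv2.cvtColor(w,cv2.COLOR_BGR2GRAY)
print([int(x) for x in g[155:300,258]])
E
```

```text
0.0 foot near/far, mouth rows [209.4, 306.4, 171.9] u 262.0
5.0 foot near/far, mouth rows [213.2, 304.9, 163.9] u 262.0
10.0 foot near/far, mouth rows [217.5, 303.0, 156.0] u 262.0
15.0 foot near/far, mouth rows [222.2, 300.8, 148.2] u 262.0
20.0 foot near/far, mouth rows [227.2, 298.3, 140.5] u 262.0
30.0 foot near/far, mouth rows [238.2, 292.6, 125.8] u 262.0
[87, 82, 84, 83, 83, 83, 80, 79, 97, 122, 135, 136, 121, 90, 83, 92, 84, 85, 86, 84, 84, 84, 84, 87, 87, 87, 86, 85, 86, 87, 76, 81, 91, 85, 86, 83, 86, 111, 132, 130, 128, 127, 128, 128, 128, 129, 127, 128, 128, 128, 128, 129, 128, 126, 126, 126, 127, 126, 128, 128, 127, 129, 126, 127, 126, 126, 126, 127, 127, 129, 128, 127, 126, 127, 127, 127, 126, 126, 125, 126, 126, 126, 125, 126, 124, 124, 127, 126, 126, 126, 127, 126, 129, 122, 80, 40, 49, 52, 57, 55, 58, 61, 61, 60, 63, 64, 63, 63, 65, 66, 63, 63, 66, 62, 64, 65, 59, 63, 57, 53, 62, 111, 129, 127, 125, 125, 125, 125, 124, 125, 127, 127, 101, 59, 59, 65, 62, 59, 56, 55, 62, 71, 70, 77, 113]
```

```bash
cat >> h.py <<'E'
from scipy.optimize import least_squares
def fit(rows):
    c=r.camera_info("wrist");s,M=tool();g=s["ee_pos"]-M[:,2]*.019;x=M[:,0]
    def P(q):
        t=q[2];a=np.cos(t)*M[:,2]+np.sin(t)*x;b=np.cos(t)*x-np.sin(t)*M[:,2];o=g+x*q[0]-M[:,2]*q[1]
        return [o+b*.028,o-b*.028,o+a*.095+b*.028]
    q=least_squares(lambda q:[proj(c,p)[1]-k for p,k in zip(P(q),rows)],[0,.012,0],x_scale=[.01,.01,.1]).x
    print("foot x off mm, foot above grasp mm, tilt deg",(q[:2]*1000).round(1),np.degrees(q[2]).round(1))
E
python3 - <<'E'
from h import *
fit((192,287,168))
w=cv2.imread("pics/w3.png");h=cv2.cvtColor(w,cv2.COLOR_BGR2HSV)
v=250
print([(int(a),int(b)) for a,b in zip(h[225,180:350,0],h[225,180:350,2])][::3])
E
```

```text
foot x off mm, foot above grasp mm, tilt deg [5.6 1. ] -2.7
[(18, 133), (17, 140), (18, 144), (17, 146), (18, 145), (17, 143), (19, 142), (150, 15), (105, 27), (100, 22), (78, 28), (120, 20), (17, 151), (17, 150), (17, 149), (18, 148), (17, 147), (18, 146), (17, 148), (18, 147), (17, 147), (18, 148), (18, 149), (18, 149), (18, 149), (18, 150), (17, 150), (18, 149), (18, 147), (18, 150), (17, 148), (18, 147), (18, 148), (18, 149), (18, 146), (17, 149), (18, 148), (19, 148), (17, 148), (17, 148), (17, 149), (18, 146), (18, 147), (18, 147), (19, 112), (120, 25), (120, 25), (170, 21), (120, 15), (15, 235), (17, 230), (18, 236), (13, 196), (13, 102), (14, 99), (15, 160), (15, 151)]
```

Request:
arm_command(moves=[0,0,0,0,0,0,0,0,0,0,0,0,0,0,0,0], squeeze=12)

```text
time: 6.65
ee_pos: [0.485, 0.2423, 0.2232]
eef_rot: [0.804, 0.595, -0.0, -0.0]
ft_force: [0.1, -0.5, -0.0]
width: 0.0556
grip_force: 12.0
```

Request:
arm_command(moves=[-1.2,0.8,0,0,-2.4,1.6,0,0,-2.6,1.8,0,0,-2.6,1.8,0,0,-2.6,1.8,0,0,-2.6,1.8,0,0,-2.6,1.8,0,0,-2.6,1.8,0,0,-2.6,1.8,0,0,-2.4,1.6,0,0,-1.4,0.8,0,0,0,0,0,0])

```text
time: 7.65
ee_pos: [0.5771, -0.0586, 0.2228]
eef_rot: [0.806, 0.592, -0.001, 0.0]
ft_force: [-0.3, -0.5, -1.3]
width: 0.0555
grip_force: 12.0
```

Run:
```python
from h import *
s=r.read_state();print(s["ee_pos"],s["width"],s["grip_force"])
w=r.camera("wrist")[:,:,::-1];a=r.camera("scene")[:,:,::-1];c=r.camera_info("scene");u,v=map(int,proj(c,s["ee_pos"]))
cv2.imwrite("pics/w4.png",w)
a=cv2.resize(a[max(v-50,0):v+70,u-70:u+70],(448,384),interpolation=cv2.INTER_CUBIC)
cv2.imwrite("pics/l3.png",np.hstack([a,w[:,100:450]]))
g=cv2.cvtColor(w,cv2.COLOR_BGR2GRAY);print([int(x) for x in g[150:210,258]],[int(x) for x in g[275:300,258]])
for p in ([.578,-.054,.086],[.578,-.054,.026]): print(proj(c,p))
```

```text
[ 0.57708304 -0.05859437  0.22276546] 0.05550957505070892 11.998641358368332
[118, 120, 122, 120, 123, 123, 124, 125, 125, 124, 125, 117, 151, 163, 108, 49, 39, 53, 67, 84, 90, 85, 84, 86, 86, 87, 83, 86, 86, 85, 87, 86, 85, 87, 89, 74, 84, 90, 85, 86, 84, 88, 110, 132, 131, 129, 128, 129, 128, 127, 127, 128, 128, 127, 127, 128, 127, 129, 130, 128] [73, 116, 129, 128, 125, 124, 128, 121, 111, 181, 216, 208, 218, 230, 233, 233, 231, 231, 232, 231, 232, 231, 231, 233, 239]
(np.float64(248.29506444091137), np.float64(199.09781252955113))
(np.float64(248.50909866809513), np.float64(209.76600619011975))
```

View pics/l3.png

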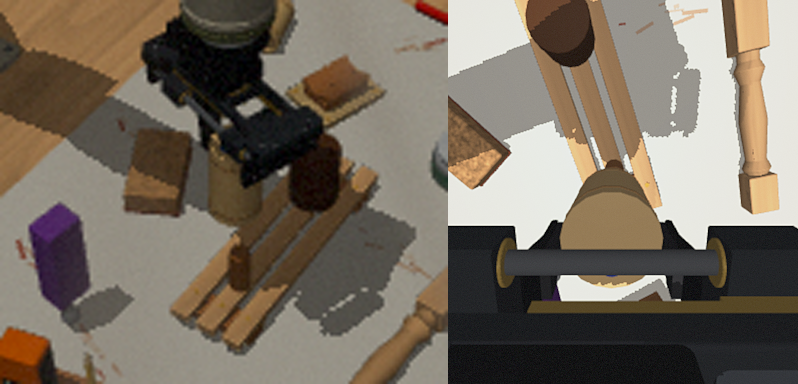

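The beaker hangs close to vertical, dark beaker untouched. The peg's top just peeks out beyond the mouth in the wrist view at full-frame (267,163), so I check the offsets.

Run:
```python
from h import *
c=r.camera_info("wrist");s,M=tool()
fit((192,283,168.5));fit((191.5,283.5,166))
w=cv2.imread("pics/w4.png")
g=cv2.cvtColor(w,cv2.COLOR_BGR2GRAY)
for v in (158,161,164,167): print(v,[int(x) for x in g[v,240:300]])
for p in ([.578,-.054,.086],[.578,-.054,.026]):print(proj(c,p))
for u,v in((267,160),):
  p=at(c,u,v,.086);print(p,M.T@(p-s["ee_pos"]))
# middle slat edges on wrist picture rows 60,110
t=r.camera_info("top");im=cv2.imread("pics/top0.png");h=cv2.cvtColor(im,cv2.COLOR_BGR2HSV)
print([h[v,282].tolist() for v in range(176,200)])
print([h[184,u].tolist() for u in range(272,292)])
```

```text
foot x off mm, foot above grasp mm, tilt deg [ 3.7 -5.7] -2.6
foot x off mm, foot above grasp mm, tilt deg [ 4.9 -3. ] -1.6
158 [195, 192, 194, 192, 139, 87, 141, 149, 137, 172, 229, 243, 229, 151, 110, 121, 124, 125, 125, 122, 123, 118, 121, 123, 124, 125, 120, 114, 118, 119, 115, 112, 117, 139, 145, 176, 231, 239, 237, 241, 217, 113, 108, 141, 194, 211, 205, 201, 198, 195, 194, 194, 196, 195, 194, 192, 190, 187, 190, 178]
161 [196, 193, 193, 193, 189, 141, 89, 141, 151, 144, 175, 229, 241, 227, 202, 192, 174, 155, 117, 112, 92, 60, 50, 54, 55, 59, 57, 57, 57, 53, 55, 69, 88, 116, 136, 139, 203, 241, 235, 235, 240, 221, 179, 204, 202, 201, 203, 202, 199, 195, 194, 194, 194, 194, 195, 192, 191, 190, 186, 189]
164 [195, 195, 192, 191, 191, 190, 144, 95, 141, 148, 139, 209, 245, 239, 226, 195, 205, 191, 108, 44, 53, 56, 58, 57, 56, 56, 58, 59, 58, 56, 58, 57, 55, 55, 101, 137, 179, 229, 238, 235, 234, 239, 224, 185, 204, 200, 200, 201, 201, 199, 196, 192, 194, 192, 193, 193, 191, 189, 187, 187]
167 [196, 195, 196, 193, 190, 191, 190, 148, 86, 133, 151, 140, 210, 248, 245, 247, 208, 88,
[... 370 characters left out ...]
9 0.00480369 0.13722658]
[[15, 145, 127], [16, 141, 128], [16, 140, 120], [16, 150, 85], [13, 201, 76], [13, 196, 91], [13, 198, 89], [13, 193, 90], [13, 198, 90], [13, 201, 80], [13, 199, 73], [13, 201, 57], [14, 225, 34], [11, 201, 38], [15, 162, 66], [15, 78, 85], [22, 25, 110], [27, 18, 126], [16, 56, 118], [14, 131, 117], [15, 147, 123], [15, 146, 126], [15, 146, 126], [15, 143, 127]]
[[15, 144, 103], [14, 151, 71], [14, 149, 70], [15, 152, 69], [15, 151, 64], [14, 182, 56], [13, 213, 55], [13, 200, 74], [13, 198, 89], [13, 198, 90], [13, 198, 90], [13, 200, 88], [13, 201, 80], [14, 162, 96], [15, 148, 117], [15, 144, 119], [15, 144, 119], [15, 145, 118], [15, 146, 119], [14, 145, 118]]
```

Run:
```python
from h import *
c=r.camera_info("scene");a=r.camera("scene")[:,:,::-1];cv2.imwrite("pics/s5.png",a)
s,M=tool();u0,v0=map(int,proj(c,s["ee_pos"]));print(u0,v0,"peg top",u0-70+238/3.2,v0-50+237/3.2,"bot",v0-50+288/3.2)
for z in(.026,.086):print(proj(c,[.578,-.054,z]),proj(c,[.581,-.045,z]))
g=cv2.cvtColor(a,cv2.COLOR_BGR2HSV)
U=int(u0-70+238/3.2);print("col",[g[v,U].tolist() for v in range(v0+18,v0+46)])
V=v0-50+265/3.2;print("row",U-10,[g[int(V),u].tolist() for u in range(U-10,U+11)])
# slat ends in wrist view: board corner rows
w=r.camera_info("wrist")
for p in ([.581,-.124,.026],[.628,-.124,.026],[.536,-.124,.026],[.572,.103,.104]):print(np.round(proj(w,p),1))
```

```text
247 171 peg top 251.375 195.0625 bot 211.0
(np.float64(248.50909866809513), np.float64(209.76600619011975)) (np.float64(250.65232920224096), np.float64(208.50082445927228))
(np.float64(248.29506444091137), np.float64(199.09781252955113)) (np.float64(250.50545667209337), np.float64(197.82063199515275))
col [[17, 153, 75], [18, 129, 79], [20, 133, 73], [17, 111, 69], [15, 127, 86], [16, 154, 83], [17, 129, 79], [16, 132, 145], [15, 137, 84], [15, 145, 60], [15, 207, 53], [14, 206, 57], [15, 191, 60], [14, 185, 62], [14, 200, 83], [11, 182, 59], [12, 178, 56], [13, 160, 59], [14, 191, 56], [13, 155, 61], [14, 187, 56], [13, 196, 52], [19, 230, 52], [11, 160, 59], [16, 143, 105], [15, 129, 138], [13, 132, 62], [19, 115, 62]]
row 241 [[20, 42, 135], [17, 127, 157], [15, 134, 152], [17, 133, 151], [15, 132, 147], [16, 134, 145], [15, 145, 95], [14, 188, 57], [14, 184, 79], [13, 183, 96], [14, 200, 83], [16, 226, 52], [18, 201, 47], [14, 119, 75], [14, 135, 85], [15, 137, 84], [17, 140, 82], [15, 134, 80], [16, 132, 81], [16, 134, 84], [16, 121, 61]]
[281.  221.4]
[314.3 212. ]
[249.8 230.3]
[207.1  29.4]
```

The peg's far side as seen in the wrist view (rows 161–167) matches its foot near (.581,-.052). That leaves the beaker about 5 mm off, inside the 10 mm play, so I correct and lower.

Request:
arm_command(moves=[0.4,0.2,0,0,0,0,1.5,0,0,0,1.8,0,0,0,1.8,0,0,0,1.8,0,0,0,1.6,0,0,0,0.8,0,0,0,0,0])

```text
time: 8.47
ee_pos: [0.5788, -0.0489, 0.129]
eef_rot: [0.803, 0.596, -0.001, -0.001]
ft_force: [-0.2, -0.0, -0.2]
width: 0.0555
grip_force: 12.0
```

Request:
arm_command(moves=[0,0,0.4,0,0,0,0.3,0,0,0,0.2,0,0,0,0,0])

```text
time: 8.8
ee_pos: [0.5799, -0.0501, 0.1217]
eef_rot: [0.804, 0.595, 0.0, 0.0]
ft_force: [-0.7, 0.2, -1.0]
width: 0.0559
grip_force: 12.0
```

Request:
arm_command(moves=[0,0,0.3,0,0,0,0.3,0,0,0,0.3,0,0,0,0,0])

```text
time: 9.13
ee_pos: [0.5794, -0.0502, 0.1118]
eef_rot: [0.804, 0.595, -0.0, -0.0]
ft_force: [-0.6, 0.1, -0.7]
width: 0.0559
grip_force: 12.0
```

Request:
arm_command(moves=[0,0,0.2,0,0,0,0.1,0,0,0,0,0])

```text
time: 9.38
ee_pos: [0.5796, -0.0501, 0.1093]
eef_rot: [0.804, 0.595, -0.0, -0.0]
ft_force: [-0.4, -0.4, -1.3]
width: 0.056
grip_force: 12.0
```

Request:
arm_command(moves=[0,0,0.2,0,0,0,0.1,0,0,0,0,0])

```text
time: 9.63
ee_pos: [0.5797, -0.0501, 0.1063]
eef_rot: [0.804, 0.595, -0.0, -0.0]
ft_force: [0.3, 0.7, -1.1]
width: 0.0558
grip_force: 12.0
```

Request:
arm_command(moves=[0,0,0.2,0,0,0,0.1,0,0,0,0,0])

```text
time: 9.88
ee_pos: [0.5796, -0.0502, 0.1032]
eef_rot: [0.804, 0.595, -0.0, -0.0]
ft_force: [-0.4, 0.1, -1.4]
width: 0.0556
grip_force: 12.0
```

Request:
arm_command(moves=[0,0,0.2,0,0,0,0.1,0,0,0,0,0])

```text
time: 10.13
ee_pos: [0.5796, -0.0501, 0.1002]
eef_rot: [0.804, 0.595, -0.0, -0.0]
ft_force: [-0.2, 0.5, -1.5]
width: 0.0557
grip_force: 12.0
```

Request:
arm_command(moves=[0,0,0.2,0,0,0,0.1,0,0,0,0,0])

```text
time: 10.38
ee_pos: [0.5797, -0.0503, 0.0975]
eef_rot: [0.804, 0.595, -0.0, 0.0]
ft_force: [0.2, -0.8, -1.3]
width: 0.056
grip_force: 12.0
```

Request:
arm_command(moves=[0,0,0.2,0,0,0,0,0])

```text
time: 10.55
ee_pos: [0.5805, -0.0509, 0.0967]
eef_rot: [0.804, 0.595, 0.0, 0.001]
ft_force: [-1.2, -2.2, 8.5]
width: 0.0555
grip_force: 12.0
```

Contact. I ease the grip to 3 N so the rim can settle flat, then look.

Request:
arm_command(moves=[0,0,0,0,0,0,0,0,0,0,0.1,0,0,0,0.1,0,0,0,0,0,0,0,0,0], squeeze=3)

```text
time: 11.05
ee_pos: [0.5798, -0.0502, 0.0935]
eef_rot: [0.804, 0.595, 0.0, 0.0]
ft_force: [-0.4, -2.1, 2.8]
width: 0.0557
grip_force: 3.0
```

Run:
```python
from h import *
w=r.camera("wrist")[:,:,::-1];cv2.imwrite("pics/w6.png",w);a=r.camera("scene")[:,:,::-1]
a=cv2.resize(a[150:240,205:305],(427,384),interpolation=cv2.INTER_CUBIC)
cv2.imwrite("pics/l6.png",np.hstack([a,w[:,100:450]]))
g=cv2.cvtColor(w,cv2.COLOR_BGR2GRAY);print([int(x) for x in g[150:200,260]],[int(x) for x in g[265:300,260]])
c=r.camera_info("wrist");x=tool()[1][:,0]
for o in ([.5810,-.0515],):
  o=np.array([*o,.121]);print([np.round(proj(c,p),1) for p in (o+x*.028,o-x*.028,o+x*.028-[0,0,.095])])
```

```text
[120, 120, 120, 117, 120, 118, 119, 120, 118, 119, 121, 120, 120, 118, 121, 121, 122, 124, 111, 81, 80, 88, 87, 86, 88, 87, 88, 86, 87, 88, 87, 88, 87, 86, 87, 86, 86, 86, 88, 88, 76, 76, 90, 89, 85, 88, 83, 89, 104, 129] [65, 66, 61, 66, 66, 65, 62, 61, 59, 48, 103, 134, 130, 116, 77, 38, 41, 49, 106, 131, 124, 122, 114, 179, 217, 212, 193, 194, 208, 225, 236, 233, 233, 234, 240]
[array([265. , 208.9]), array([264.9, 303.7]), array([264.2, 172.2])]
```

View pics/l6.png

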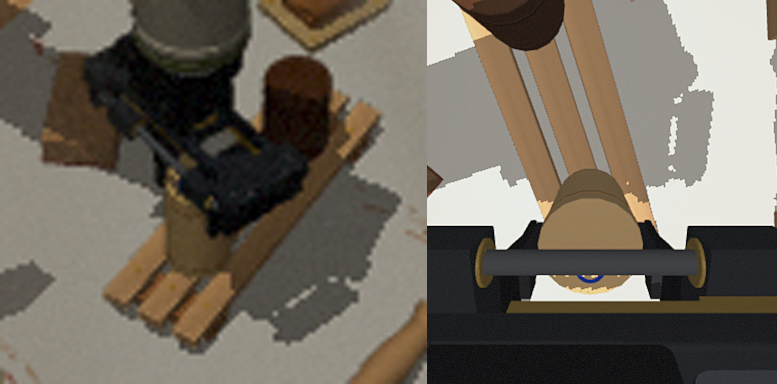

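The beaker stands over the peg with its rim on the slats; the foot shows the blue mark at montage (590,275). I relieve the push and release.

Request:
arm_command(moves=[0,0,-0.1,0,0,0,0,0])

```text
time: 11.32
ee_pos: [0.5794, -0.0497, 0.0942]
eef_rot: [0.804, 0.595, -0.0, -0.0]
ft_force: [0.0, 0.5, -1.9]
width: 0.0558
grip_force: 3.0
```

Request:
arm_command(moves=[0,0,0,0,0,0,0,0,0,0,0,0,0,0,0,0,0,0,0,0,0,0,0,0], fingers=100)

```text
time: 11.82
ee_pos: [0.5798, -0.0501, 0.0946]
eef_rot: [0.804, 0.595, -0.0, 0.0]
ft_force: [-0.3, 0.2, 0.1]
width: 0.0848
grip_force: 0.0
```

Request:
arm_command(moves=[0,0,-1,0,0,0,-2,0,0,0,-3,0,0,0,-3,0,0,0,-3,0,0,0,-3,0,-3,0,-3,0,-3,0,-3,0,-3,0,-2,0,-2,0,-1,0,0,0,0,0])

```text
time: 12.73
ee_pos: [0.5474, -0.1596, 0.337]
eef_rot: [0.806, 0.592, 0.001, 0.002]
ft_force: [0.9, -0.7, -0.1]
width: 0.0869
grip_force: 0.0
```

Run:
```python
from h import *
w=r.camera("wrist")[:,:,::-1];cv2.imwrite("pics/w7.png",w);c=r.camera_info("wrist");t=r.camera("top")[:,:,::-1];cv2.imwrite("pics/t7.png",t);s=r.read_state();print(s["ee_pos"],yaw(),np.round(s["joint_positions"],2))
h=cv2.cvtColor(w,cv2.COLOR_BGR2HSV);m=cv2.inRange(h,(105,90,25),(128,255,255))
n,l,st,ce=cv2.connectedComponentsWithStats(m)
for i in range(1,n):
    if st[i,4]>8:print("blue",st[i],ce[i],at(c,*ce[i],.121))
m=cv2.inRange(h,(13,60,90),(22,200,255));n,l,st,ce=cv2.connectedComponentsWithStats(m)
for i in range(1,n):
    if st[i,4]>400:print("wood",st[i],ce[i],at(c,*ce[i],.121).round(4))
print("exp",proj(c,[.581,-.0515,.121]))
cv2.imwrite("pics/w7c.png",np.hstack([w[:,:300],cv2.resize(t[150:250,240:410],(490,288))[:, :490] if 0 else cv2.copyMakeBorder(cv2.resize(t[150:250,240:410],(490,288)),0,96,0,0,cv2.BORDER_CONSTANT)]))
```

```text
[ 0.54783258 -0.1546682   0.33429978] 72.93447280684913 [ 0.71  0.23 -0.62  1.4   0.13  1.56 -0.2 ]
blue [255  82  12  13  51] [260.47058824  88.01960784] [ 0.57713412 -0.05507481  0.121     ]
wood [    0     0   137   250 14980] [ 46.49485981 138.20260347] [ 0.2889 -0.0307  0.121 ]
wood [ 203    0  100  141 6938] [255.23421735  66.02061113] [ 0.5786 -0.0287  0.121 ]
wood [ 360    0   38  129 2697] [378.09195402  66.73600297] [ 0.724  -0.0747  0.121 ]
wood [ 438    0   53  111 4346] [465.83248965  50.77335481] [ 0.8302 -0.0888  0.121 ]
wood [  91   24   81   84 3140] [130.71401274  65.38184713] [0.4318 0.0176 0.121 ]
wood [ 456  116   37   93 2398] [474.72101751 161.04170142] [ 0.8266 -0.23    0.121 ]
wood [258 221  66  29 853] [295.32239156 238.76318875] [ 0.5638 -0.2678  0.121 ]
exp (np.float64(262.5513309909284), np.float64(84.1656523633294))
```

View pics/w7c.png

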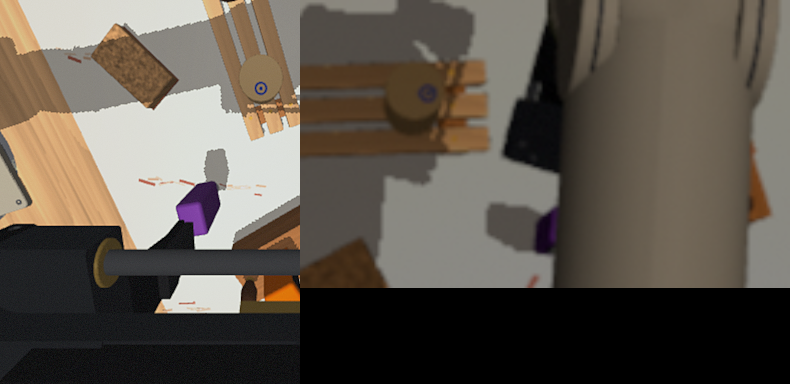

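The beaker stands upright over the free peg, with the blue mark at wrist pixel (260,88), i.e. (.577,-.055). The dark beaker is beyond the picture's edge. Next is the meter: I go to just behind it and turn to its yaw, roughly 20°.

Request:
arm_command(moves=[-2.8,-0.7,-0.3,0,-2.8,-0.7,-0.3,0,-2.8,-0.7,-0.3,0,-2.8,-0.7,-0.3,0,-2.8,-0.7,-0.3,0,-2.8,-0.7,-0.3,0,-2.8,-0.7,-0.3,0,-2.8,-0.7,-0.3,0])

```text
time: 13.5
ee_pos: [0.4289, -0.3515, 0.3572]
eef_rot: [0.803, 0.596, 0.0, -0.0]
ft_force: [0.4, -0.1, -0.7]
width: 0.0865
grip_force: 0.0
```

Request:
arm_command(moves=[0,0,0,7,0,0,0,7,0,0,0,7,0,0,0,7,0,0,0,7,0,0,0,7,0,0,0,7,0,0,0,4,0,0,0,0])

```text
time: 14.25
ee_pos: [0.4298, -0.3505, 0.357]
eef_rot: [0.985, 0.173, -0.0, -0.001]
ft_force: [0.5, -0.5, 0.3]
width: 0.0872
grip_force: 0.0
```

Run:
```python
from h import *
w=r.camera("wrist")[:,:,::-1];cv2.imwrite("pics/w8.png",w);c=r.camera_info("wrist");t=r.camera("top")[:,:,::-1];cv2.imwrite("pics/t8.png",t);s=r.read_state();print(s["ee_pos"],yaw(),np.round(s["joint_positions"],2))
cs=[(c,w,"wrist"),(r.camera_info("top"),cv2.imread("pics/top0.png"),"top0")]
for cc,im,n in cs:
    h=cv2.cvtColor(im,cv2.COLOR_BGR2HSV);m=cv2.inRange(h,(3,225,60),(15,255,255))
    k,l,st,ce=cv2.connectedComponentsWithStats(m);i=1+np.argmax(st[1:,4]);q=(l==i).astype(np.uint8)
    ct=max(cv2.findContours(q,0,2)[0],key=cv2.contourArea);b=cv2.boxPoints(cv2.minAreaRect(ct));print(n,st[i],ce[i]);
    P=np.array([at(cc,u,v,.18) for u,v in b]);print(P.round(3),P.mean(0).round(4),[np.round((np.linalg.norm(P[j]-P[j-1]),np.degrees(np.arctan2(*(P[j]-P[j-1])[1::-1]))),3) for j in range(4)])
# mark in top view, clear of the arm?
c=r.camera_info("top");h=cv2.cvtColor(t,cv2.COLOR_BGR2HSV)[170:195,270:300];m=cv2.inRange(h,(105,60,20),(150,255,255));y,x=np.nonzero(m);print(len(x),at(c,x.mean()+270,y.mean()+170,.121) if len(x) else 0)
```

```text
[ 0.42956861 -0.35094284  0.35712361] 20.29160327866661 [ 0.94  0.17 -0.39  1.4   0.06  1.59 -0.66]
wrist [255  71  31  43 874] [269.15675057  92.4221968 ]
[[ 0.499 -0.313  0.18 ]
 [ 0.543 -0.303  0.18 ]
 [ 0.55  -0.334  0.18 ]
 [ 0.507 -0.345  0.18 ]] [ 0.525  -0.3235  0.18  ] [array([3.30000e-02, 1.04098e+02]), array([ 0.044, 13.029]), array([ 3.2000e-02, -7.5685e+01]), array([ 4.40000e-02, -1.65421e+02])]
top0 [381 187  16  20 224] [388.54910714 196.74107143]
[[ 0.543 -0.301  0.18 ]
 [ 0.553 -0.331  0.18 ]
 [ 0.506 -0.343  0.18 ]
 [ 0.497 -0.314  0.18 ]] [ 0.5247 -0.3222  0.18  ] [array([ 0.048, 15.151]), array([ 3.1000e-02, -7.2172e+01]), array([ 4.80000e-02, -1.65111e+02]), array([3.10000e-02, 1.07684e+02])]
2 [ 0.57621782 -0.0605977   0.121     ]
```

Run:
```python
import cv2,numpy as np
w=cv2.imread("pics/w8.png");cv2.imwrite("pics/w8c.png",cv2.resize(w[0:230,120:420],(780,598),interpolation=cv2.INTER_CUBIC))
```

```text
(no output)
```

The wrist and top views agree: meter top at (.525,-.323), yaw about 14.5°, with the sizes right (44–48 × 31–33 mm).

Request:
arm_command(moves=[0,0,0,5.7,2.5,-0.1,2.5,0,2.5,-0.1,2.5,0,2.5,-0.1,2.5,0,2.4,0,2.5,0,0,0,2,0,0,0,0,0])

```text
time: 14.93
ee_pos: [0.5236, -0.3222, 0.2323]
eef_rot: [0.992, 0.127, -0.003, -0.003]
ft_force: [-1.3, -1.5, -0.9]
width: 0.0871
grip_force: 0.0
```

Run:
```python
from h import *
print(yaw(),delta([.5248,-.3228,.136]))
```

```text
14.646246778933238 [0.15 0.15 9.63]
```

Request:
arm_command(moves=[0.1,0.1,2.5,0,0,0,2.5,0,0,0,2.5,0,0,0,2,0,0,0,0,0])

```text
time: 15.35
ee_pos: [0.5231, -0.3252, 0.1396]
eef_rot: [0.992, 0.125, -0.002, -0.001]
ft_force: [-1.6, -0.7, 0.1]
width: 0.0874
grip_force: 0.0
```

Request:
arm_command(moves=[0,0,0,0,0,0,0,0,0,0,0,0,0,0,0,0,0,0,0,0,0,0,0,0,0,0,0,0,0,0,0,0,0,0,0,0], fingers=20, squeeze=8)

```text
time: 16.1
ee_pos: [0.5254, -0.3254, 0.1425]
eef_rot: [0.992, 0.125, 0.0, -0.0]
ft_force: [-0.2, 0.5, 0.5]
width: 0.0347
grip_force: 0.3
```

Request:
arm_command(moves=[0,0,0,0,0,0,0,0,0,0,0,0], squeeze=30)

```text
time: 16.35
ee_pos: [0.5253, -0.3254, 0.1425]
eef_rot: [0.992, 0.125, -0.0, -0.0]
ft_force: [-0.6, 0.5, 0.1]
width: 0.0338
grip_force: 30.0
```

Request:
arm_command(moves=[0,0,-0.8,0,0,0,-1.5,0,0,0,-1.8,0,0,0,-1.8,0,0,0,-1.8,0,0,0,-1.8,0,0,0,-1.8,0,0,0,-1.8,0,0,0,-1.8,0,0,0,-1.5,0,0,0,-0.5,0,0,0,0,0])

```text
time: 17.35
ee_pos: [0.5258, -0.3256, 0.313]
eef_rot: [0.992, 0.125, 0.001, 0.001]
ft_force: [-0.9, 0.0, -2.2]
width: 0.0335
grip_force: 30.0
```

Run:
```python
from h import *
s,M=tool();print(s["ee_pos"],yaw(),s["torque"],s["width"],M[:,2])
w=r.camera("wrist")[:,:,::-1];cv2.imwrite("pics/w9.png",w)
t=r.camera("top")[:,:,::-1];cv2.imwrite("pics/t9.png",t)
c=r.camera_info("top");o=(262,162);h=cv2.cvtColor(t,cv2.COLOR_BGR2HSV)[162:205,262:310]
m=cv2.inRange(h,(100,40,15),(160,255,255));y,x=np.nonzero(m);print("mark top",len(x),at(c,x.mean()+262,y.mean()+162,.121) if len(x) else 0)
print(delta([.577,-.055,.30]))
```

```text
[ 0.52577937 -0.32562555  0.3129807 ] 14.318332667986027 [ 0.01293942 -0.00932802  0.00987725] 0.03349496249598417 [ 0.00202819 -0.00128682 -0.99999712]
mark top 13 [ 0.57739528 -0.05886217  0.121     ]
[ 11.72 -24.91   1.07]
```

Request:
arm_command(moves=[0.3,-1.5,0,0,0.3,-2.5,0,0,0.3,-3,0,0,0.3,-3,0,0,0.3,-3,0,0,0.3,-3,0,0,0.3,-3,0,0,0.3,-2.5,0,0,0.2,-2,0,0,0,-1.4,0,0,0,0,0,0,0,0,0,0])

```text
time: 18.45
ee_pos: [0.4886, -0.0775, 0.3111]
eef_rot: [0.992, 0.125, -0.0, 0.0]
ft_force: [0.3, -0.5, -2.8]
width: 0.034
grip_force: 30.0
```

```bash
cat >> h.py <<'E'
def marks(w,c):
    h=cv2.cvtColor(w,cv2.COLOR_BGR2HSV);m=cv2.inRange(h,(105,90,25),(128,255,255));q=cv2.dilate(m,np.ones((5,5),np.uint8))
    n,l,st,ce=cv2.connectedComponentsWithStats(q)
    for i in range(1,n):
        y,x=np.nonzero((l==i)&(m>0))
        if len(x)>15 and y.max()<230: u,v=(x.min()+x.max())/2,(y.min()+y.max())/2;print("blue",len(x),x.min(),x.max(),y.min(),y.max(),at(c,u,v,.121).round(4))
E
python3 - <<'E'
from h import *
s,M=tool();print(s["ee_pos"],yaw(),np.round(s["joint_positions"],2))
w=r.camera("wrist")[:,:,::-1];c=r.camera_info("wrist");cv2.imwrite("pics/w10.png",w);marks(w,c)
h=cv2.cvtColor(w,cv2.COLOR_BGR2HSV);p=[int(x) for x in proj(c,[.581,-.045,.121])];print(p)
g=cv2.cvtColor(w,cv2.COLOR_BGR2GRAY)
print([int(x) for x in g[p[1],p[0]-50:p[0]+50]]);print([int(x) for x in g[max(0,p[1]-45):p[1]+50,p[0]]])
t=r.camera("top")[:,:,::-1];cv2.imwrite("pics/t10.png",t)
E
```

```text
[ 0.48857467 -0.0774988   0.31105995] 14.364838894735316 [ 0.64  0.04 -0.58  1.62  0.02  1.48 -1.27]
blue 62 259 271 94 106 [ 0.5776 -0.059   0.121 ]
[254, 94]
[147, 131, 129, 126, 121, 111, 109, 109, 110, 122, 124, 129, 129, 129, 127, 125, 124, 126, 122, 124, 122, 121, 121, 123, 125, 123, 124, 122, 120, 135, 190, 216, 210, 209, 209, 210, 209, 209, 209, 209, 209, 210, 211, 211, 211, 211, 210, 210, 210, 211, 211, 211, 212, 211, 212, 213, 217, 213, 167, 111, 94, 55, 68, 82, 137, 189, 209, 222, 203, 199, 221, 218, 218, 220, 206, 185, 160, 111, 127, 148, 149, 149, 141, 140, 140, 138, 137, 140, 142, 140, 139, 139, 163, 226, 243, 240, 242, 238, 217, 190]
[232, 232, 233, 232, 232, 232, 232, 232, 231, 231, 231, 232, 235, 229, 200, 181, 190, 191, 195, 180, 139, 177, 213, 212, 210, 210, 210, 210, 209, 212, 211, 211, 211, 212, 211, 210, 211, 211, 211, 211, 212, 211, 212, 210, 211, 211, 211, 213, 220, 184, 120, 128, 128, 130, 129, 130, 127, 130, 130, 128, 129, 129, 129, 128, 127, 128, 128, 127, 130, 111, 104, 119, 116, 117, 120, 123, 122, 122, 125, 116, 132, 150, 149, 144, 132, 209, 239, 233, 232, 232, 232, 233, 232, 233, 232]
```

The wrist and top views agree on the mark at (.5775,-.059). I go over it.

Request:
arm_command(moves=[1,0.1,0,0,2,0.1,0,0,2,0.1,0,0,2,0.1,0,0,1.5,0,0,0,0.6,0,0,0,0,0,1.5,0,0,0,1.5,0,0,0,1,0,0,0,0.5,0,0,0,0,0])

```text
time: 19.47
ee_pos: [0.5776, -0.0597, 0.2653]
eef_rot: [0.992, 0.124, -0.001, -0.0]
ft_force: [-0.9, 0.2, -1.9]
width: 0.0336
grip_force: 30.0
```

Run:
```python
from h import *
s,M=tool();print(s["ee_pos"],yaw(),delta([.5775,-.059,.262]))
a=r.camera("scene")[:,:,::-1];cv2.imwrite("pics/s11.png",a);c=r.camera_info("scene")
e=s["ee_pos"];print("tip",proj(c,e-[0,0,.1335]),"ball c",proj(c,e-[0,0,.1225]),"mark",proj(c,[.5775,-.059,.121]))
h=cv2.cvtColor(a,cv2.COLOR_BGR2HSV);u,v=map(int,proj(c,[.5775,-.059,.121]))
m=cv2.inRange(h[v-15:v+15,u-15:u+15],(100,60,15),(135,255,255));y,x=np.nonzero(m);print(list(zip((x+u-15).tolist(),(y+v-15).tolist())))
cv2.imwrite("pics/s11c.png",cv2.resize(a[v-75:v+35,u-60:u+60],(654,600),interpolation=cv2.INTER_CUBIC));print(u-60,v-75)
```

```text
[ 0.57761319 -0.05971431  0.2652931 ] 14.27065001810927 [ 0.01 -0.07  0.33]
tip (np.float64(247.04661236433057), np.float64(191.513023206181)) ball c (np.float64(246.9974691801999), np.float64(189.38587753171433)) mark (np.float64(247.18926500831628), np.float64(193.428256078327))
[(248, 193), (250, 193), (249, 195)]
187 118
```

View pics/s11c.png

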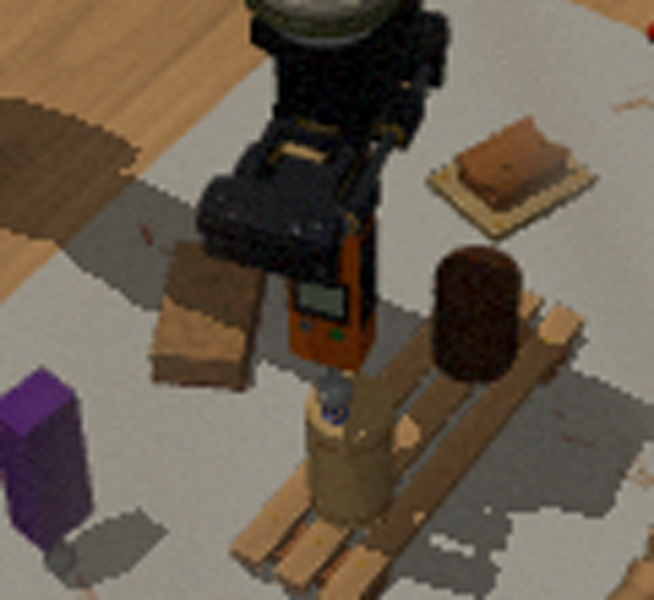

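The picture shows the meter upright, its ball at (335,388) directly above the blue mark at (334,410). The spacing matches what is predicted for a centred ball about 11 mm up, so I lower it slowly, watching the force.

Request:
arm_command(moves=[0,0,0.4,0,0,0,0.3,0,0,0,0.1,0,0,0,0,0,0,0,0,0,0,0,0,0])

```text
time: 20.02
ee_pos: [0.5782, -0.0591, 0.2587]
eef_rot: [0.992, 0.125, 0.0, 0.0]
ft_force: [0.6, -0.2, -1.5]
width: 0.0339
grip_force: 30.0
```

Request:
arm_command(moves=[0,0,0.2,0,0,0,0,0,0,0,0,0,0,0,0,0])

```text
time: 20.35
ee_pos: [0.5781, -0.0592, 0.2565]
eef_rot: [0.992, 0.125, 0.0, 0.0]
ft_force: [0.6, -0.6, -1.8]
width: 0.0339
grip_force: 30.0
```

Request:
arm_command(moves=[0,0,0.2,0,0,0,0,0,0,0,0,0,0,0,0,0])

```text
time: 20.68
ee_pos: [0.5781, -0.0592, 0.2544]
eef_rot: [0.992, 0.125, -0.0, 0.0]
ft_force: [0.5, -0.2, -1.6]
width: 0.034
grip_force: 30.0
```

Request:
arm_command(moves=[0,0,0.1,0,0,0,0,0,0,0,0,0,0,0,0,0])

```text
time: 21.02
ee_pos: [0.5782, -0.0591, 0.2536]
eef_rot: [0.992, 0.125, 0.0, 0.0]
ft_force: [-0.9, -0.4, -0.0]
width: 0.0339
grip_force: 30.0
```

Run:
```python
from h import *
F=[]
for i in range(6):
    r.camera("top");F.append(r.read_state()["ft_force"][2])
s,M=tool();print(np.round(F,2),np.mean(F),s["ee_pos"],M[:,2].round(4))
```

```text
[-0.15  0.07 -0.92 -0.3  -0.23 -0.5 ] -0.3393987006811601 [ 0.57817236 -0.05916835  0.25353369] [ 1.e-04 -1.e-04 -1.e+00]
```

Contact made (about 1.6 N above the hanging weight, roughly 0.7 mm in). I add 2.3 mm.

Request:
arm_command(moves=[0,0,0.1,0,0,0,0.1,0,0,0,0.03,0,0,0,0,0,0,0,0,0,0,0,0,0,0,0,0,0])

```text
time: 21.9
ee_pos: [0.5782, -0.0591, 0.2513]
eef_rot: [0.992, 0.125, 0.0, 0.0]
ft_force: [-0.2, 0.1, 1.9]
width: 0.0336
grip_force: 30.0
```

Run:
```python
from h import *
F=[]
for i in range(10):
    w=r.camera("wrist")[:,:,::-1];F.append(r.read_state()["ft_force"])
s,M=tool();F=np.array(F);print(F.mean(0).round(2),F[:,2].std(),s["ee_pos"],M[:,2].round(4),s["time"],s["width"],s["torque"])
a=r.camera("scene")[:,:,::-1];cv2.imwrite("pics/s12.png",a)
# beaker still where it was? compare with the picture just before contact
b=cv2.imread("pics/s11.png");d=cv2.absdiff(a,b).max(2)[150:225,215:300];y,x=np.nonzero(d>50);print("changed",len(x),(x.min()+215,x.max()+215,y.min()+150,y.max()+150) if len(x) else 0)
```

```text
[0.07 0.21 1.18] 0.5438138063661878 [ 0.57814962 -0.05914988  0.25118062] [ 1.e-04 -1.e-04 -1.e+00] 22.4 0.03408354932319964 [0.07138101 0.00024264 0.00418169]
changed 205 (np.int64(215), np.int64(299), np.int64(150), np.int64(224))
```

```bash
python3 -c "
from bench import r
print(r.close_job())"
```

```text
the job is handed in; nothing more can be done
None
```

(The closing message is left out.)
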